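# Line up the eyepieces by height

### The arm

A 7-joint arm with a two-finger parallel gripper is mounted at the origin on the work surface. World frame = base frame: x ahead of the robot, y to its left, z up, the work surface at z = 0. Lengths are in m, angles in rad, forces in N, time in s.
With the tool pointing down it reaches from about 0.4 to 0.875 m from the base axis. Payload 19.3 kg.
Tool frame: the origin (TCP) lies midway between the tips of the shut fingers; the grasp point (between the pads) lies bot.pinch_z behind it (bot.pinch_z is the distance from the TCP to the grasp point, in m); z points along the fingers, y is the line along which they close (so a half turn about z gives the same grasp; the last joint's range is limited). The gripper opens to 85 mm and grips with 20 to 120 N. Pads are 22 mm wide; open, the fingers measure 114 mm over their backs; the gripper's body (76 mm by 85 mm) begins 54 mm behind the grasp point. The pads swing forward as they close: fully open they stand 13 mm farther back than shut.
Start: joints at [1.057, 0.521, -0.036, 1.599, 0.021, 1.021, -0.113], TCP at [0.268, -0.564, 0.231] pointing down, gripper open.
Joint ranges: [-2.91, 2.91], [-0.3, 2.13], [-1.5, 1.42], [0.17, 2.43], [-1.26, 4.41], [0.16, 1.93], [-2.52, 2.52]. Speed limits (rad/s): [1.89, 1.89, 2.39, 2.39, 3.01, 3.01, 3.01].

### API

Orientations are given as [roll, pitch, yaw] about the fixed x, y, z axes, in that order (R = Rz(yaw) Ry(pitch) Rx(roll)).
In Python, from workcell import readout, grab_frame, camera_info, workorder, bot gives the robot as it stands. The module is installed in compiled form; this text tells all that it offers.
- The arm moves only by the tool drive_tool, never from a script. Its argument "targets" is a list of rows, each an object of numbers: "dx", "dy", "dz": the shift along the tool's x, y, z as a fraction of full scale; "yaw": the turn about the tool's z as a fraction of full scale; "fingers": the closure, from 0 (fully open) to 1 (shut). In form: [{"dx": .., "dy": .., "dz": .., "yaw": .., "fingers": ..}, ...]. A call has 1 to 20 rows; each row shifts and turns the commanded pose from where the row before left it, along the tool's axes as they then stand; what a row does not reach is not made up. Full scale, the value 1, is 0.1 m for a shift and 90 degrees for a turn. A row lasts 1/10 s, in which the tool goes at most 50 mm and 8.59 degrees, less where a joint would pass 70% of its speed; a pose out of reach is approached as far as the arm can. A call with a number of a shift or a turn outside -1 to 1 is refused whole. A call with a gripper value outside its range is refused whole. The fingers move at their own pace and stop on an object; "squeeze" is the grip in N (left out, the last holds). Time passes only in rows, so rows that do not move let the fingers close. It gives the time, the measured TCP pose, the force, the opening and the grip force at its end, in the units of the state.
- readout.observe(): the state, without advancing time (a new reading comes with each control period).
- grab_frame(name): name is "scene" or "top" or "wrist"; returns the picture (480x640x3 uint8, blue, green, red); there is no depth.
- camera_info(name): a dict with "fx", "fy", "cx", "cy" (pixels), "D" ([k1, k2, p1, p2, k3] as OpenCV has them; the pictures are not rectified), "T" (4x4, takes a point from camera to world coordinates); the wrist camera has in their place "hand_eye" (4x4, takes a point from camera to tool coordinates, whose origin is the TCP and whose axes are the flange's). Camera axes: x right, y up, looking along -z (the intrinsics and any distortion apply to the point x, -y, -z); pixel columns grow to the right and rows downward; lengths in m; the calibration is good to about 2 mm. A picture is of the moment at which its call begins: read the wrist's pose just before it. camera_info takes no time and is no camera call.
- workorder.job_done(): hands the job in; it is judged then, once.
The state is a dict: "clock": time; "qpos": joint angles; "qd": joint speeds; "joint_efforts": joint torques, N m; "position": TCP position; "tool_rot": TCP orientation; "force": force on the tool from outside, world axes, zero at the start; "moment": the same for the moment, N m; "grip_width": finger opening in m; "finger_force": force on a finger pad.
Only numpy, scipy, OpenCV 4.12 (cv2) and the standard library are available. Lean on these libraries where they do the work, as an engineer would, in place of code of your own. Each camera call takes 0.05 s, during which the arm holds its last target. There are 200 camera calls.

### The job

Line the four eyepieces up by height on the row of white marks, one standing upright in the middle of each mark, barrel down: the tallest on the mark next to the aluminium canister, then steadily shorter to the shortest at the far end. Draw the orthoscopic straight up out of its light white stand so that the stand does not tip and stays standing on the table, and leave the canister where it is.

Things in the scene. Friction and masses are not known exactly. Their poses are not given: they have to be found in the camera images.
- ep_tallest: The tallest eyepiece, 104 mm high, round and matt black, 40 mm across from 30 mm above its foot upwards (tapering in the top 6 mm), on a shiny steel barrel 31.8 mm across and 30 mm long. Stands loose on the table, barrel down; about 0.2 kg. Origin: centre of its foot (barrel underside), z up.
- ep_wide: The second tallest and the fattest eyepiece, 86 mm high, round and matt black, 48 mm across between 38 and 80 mm above its foot, with a large eye lens, on a steel barrel 31.8 mm across and 28 mm long. Stands loose on the table, barrel down; about 0.22 kg. Origin: centre of its foot (barrel underside), z up.
- ep_ortho: Third tallest eyepiece: slim matt black orthoscopic, cone top, tiny eye lens, 68 mm high, 36 mm across at 31 to 62 mm above its foot, 39 mm flange at 25 to 30 mm, steel barrel 31.8 mm across, 25 mm long; 0.12 kg. At the start it stands in the white stand, barrel in the socket, flange on the rim, foot 13 mm above the table. Origin: centre of its foot (barrel underside), z up.
- ep_shortest: The shortest eyepiece, 50 mm high, round and matt black, 42 mm across between 20 and 47 mm above its foot, on a steel barrel 31.8 mm across and 20 mm long. Stands loose on the table, barrel down; about 0.1 kg. Origin: centre of its foot (barrel underside), z up.
- stand: Light (40 g) free-standing white plastic stand: upright open tube 38 mm high, 41.6 mm outside, 35 mm inside (1.6 mm play round the barrel), on a round foot 52 mm across, 5 mm thick. Holds the orthoscopic at the start; its barrel sits 25 mm deep and lifts out straight up. Origin at the centre of its underside, z up.
- mark_1: Round white disc, 56 mm across, fixed to the strip; left end of the row as the robot sees it (largest y). The four marks lie in a straight row, 85 mm apart, on a black strip 335 x 75 mm, 3 mm thick, turned up to 0.2 rad. Origin at the centre of its underside, 3 mm above the table; its top face is 5 mm above the table.
- mark_2: Round white disc, 56 mm across, fixed to the strip; the second mark from the left, between mark_1 and mark_3. Origin at the centre of its underside, 3 mm above the table; its top face is 5 mm above the table.
- mark_3: Round white disc, 56 mm across, fixed to the strip; the third mark from the left, between mark_2 and mark_4. Origin at the centre of its underside, 3 mm above the table; its top face is 5 mm above the table.
- mark_4: Round white disc, 56 mm across, fixed to the strip; the mark at the right end of the row as the robot sees it (smallest y). Origin at the centre of its underside, 3 mm above the table; its top face is 5 mm above the table.
- canister: Upright aluminium screw-top canister with knurled cap, 62 mm across, 78 mm high, 0.3 kg, loose. Stands past one end of the row, about 92 mm from the centre of the end mark, at the mark_1 or the mark_4 end (a white plastic star diagonal, 58 mm high, lies past the other end). Origin at the centre of its underside.
Mind the look-alikes: they are no part of the job. What is shaped like the ep_tallest but blue or orange is not meant.

How it is judged:
By the outcome, as a careful person would: the job done as asked, in the order asked, and still so for the second after the job is handed in, with the robot touching nothing.
It also fails if it takes over 133 s, if anything falls off the work surface, if the arm or the gripper's body presses on something with over 40 N, if the wrist force passes 120 N, or if a joint passes its speed limit or range.

## Working session

There is one attempt and no reset: what is moved stays moved. The work goes in short steps, Python scripts to look and compute and a tool call to move; the robot and the scene stay as the last step left them, time stands still between calls to the robot, and variables do not carry over. Pictures are saved under pics/ and viewed, at most 14 in all, crops included, and the job is handed in when it is done.

Besides the shell and the picture viewer there is one more tool, called after "Emit:" by a JSON object that holds its "name" and its "arguments". drive_tool: Moves the arm, as the interface text tells. Shift numbers are shares of 0.1 m and turn numbers shares of 90 degrees, none past 1 either way. Its arguments: {"type":"object","properties":{"targets":{"type":"array","items":{"type":"object","properties":{"dx":{"type":"number","minimum":-1,"maximum":1},"dy":{"type":"number","minimum":-1,"maximum":1},"dz":{"type":"number","minimum":-1,"maximum":1},"yaw":{"type":"number","minimum":-1,"maximum":1},"fingers":{"type":"number"}}}},"squeeze":{"type":"number"}},"required":["targets"]}

```bash
mkdir -p pics; ls; python3 - <<'E'
from workcell import readout, grab_frame, camera_info, bot
import cv2
print(readout.observe()); print(bot.pinch_z)
for n in("scene","top","wrist"):
    print(n,camera_info(n))
    if n!="wrist": cv2.imwrite(f"pics/{n}0.png",grab_frame(n))
E
```

```text
pics
{'clock': 0.0, 'qpos': array([ 1.05678852,  0.52200522, -0.03633427,  1.59998843,  0.02118049,
        1.02111986, -0.11278236]), 'qd': array([-0.00058662, -0.00029281,  0.00086969, -0.00023248, -0.00106184,
       -0.0003663 , -0.00022765]), 'joint_efforts': array([-1.61237378e-03, -9.27086377e+01,  1.97940588e+00, -3.69925618e+01,
        1.79388846e-02,  8.27895332e-03,  2.17334332e-05]), 'position': array([ 0.26819396, -0.56415994,  0.23073815]), 'tool_rot': array([-3.14045764e+00,  6.16842185e-05,  4.43810910e-01]), 'force': array([-0.14661993,  1.1907367 , -0.21729817]), 'moment': array([ 0.02253403, -0.03348579, -0.02387711]), 'finger_force': 0.0, 'grip_width': 0.08512398078351542}
0.0187
scene {'fx': 455.8774361956409, 'fy': 455.8774361956409, 'cx': 322.3810266738108, 'cy': 237.00691937990732, 'D': array([-0.09801307,  0.        ,  0.        ,  0.        ,  0.        ]), 'T': array([[ 0.71614028, -0.48207077,  0.50472852,  0.91322203],
       [ 0.69782558,  0.48053794, -0.53115229, -0.41139491],
       [ 0.01351179,  0.73259202,  0.68053388,  0.5667074 ],
       [ 0.    
[... 325 characters left out ...]
393385,  0.01489074,  0.02188975],
       [ 0.01526933,  0.12675664,  0.99181632,  1.07423993],
       [ 0.        ,  0.        ,  0.        ,  1.        ]])}
wrist {'fx': 382.8098809663198, 'fy': 382.8098809663198, 'cx': 321.09151309122734, 'cy': 231.39112592734134, 'D': array([-0.08315715,  0.        ,  0.        ,  0.        ,  0.        ]), 'hand_eye': array([[-9.22933237e-04,  9.54036562e-01,  2.99688815e-01,
         7.56925821e-02],
       [ 9.99999563e-01,  8.35648565e-04,  4.19413548e-04,
         9.66999690e-04],
       [ 1.49701331e-04,  2.99689071e-01, -9.54036917e-01,
        -1.42246452e-01],
       [ 0.00000000e+00,  0.00000000e+00,  0.00000000e+00,
         1.00000000e+00]])}
```

View pics/top0.png

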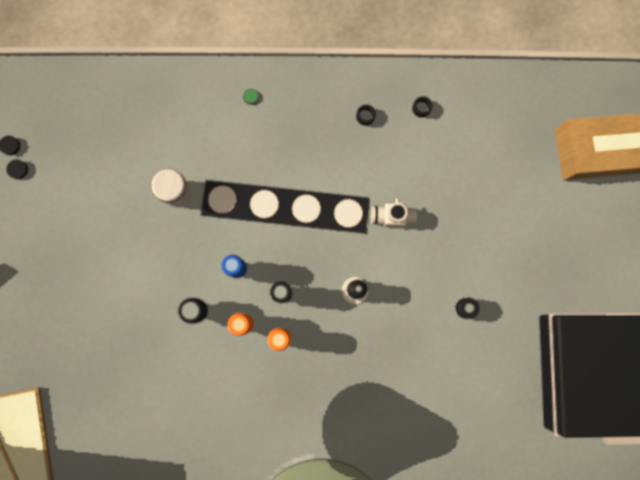

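View pics/scene0.png

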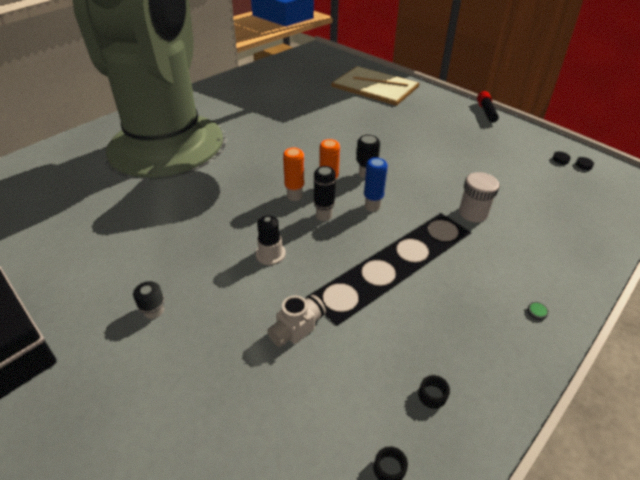

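Candidates, top view: black round things are tallest (281,292), wide (193,310), ortho in stand (356,289), shortest (467,308). Look-alikes are blue (233,266), orange (239,324) and (278,339), and loose caps (366,115), (422,107), (10,145), (17,170). The canister is at (168,185) and the diagonal at (397,212), so the canister end is mark_1. Next, a close crop to check the choice.

```bash
cat > h.py <<'E'
import numpy as np, cv2
from workcell import readout, grab_frame, camera_info, bot
from scipy.spatial.transform import Rotation as R
def camT(n):
    c=camera_info(n)
    if n!="wrist": return c,c["T"]
    s=readout.observe(); T=np.eye(4); T[:3,:3]=R.from_euler("xyz",s["tool_rot"]).as_matrix(); T[:3,3]=s["position"]
    return c,T@c["hand_eye"]
def ray(n,uv,CT=None):
    c,T=CT or camT(n)
    K=np.array([[c["fx"],0,c["cx"]],[0,c["fy"],c["cy"]],[0,0,1]])
    p=cv2.undistortPoints(np.array([[uv]],float),K,np.array(c["D"]))[0,0]
    return T[:3,3],T[:3,:3]@np.array([p[0],-p[1],-1])
def at(n,uv,z,CT=None):
    o,d=ray(n,uv,CT); return o+d*(z-o[2])/d[2]
def pix(n,P,CT=None):
    c,T=CT or camT(n); q=np.linalg.inv(T)@np.append(P,1)
    K=np.array([[c["fx"],0,c["cx"]],[0,c["fy"],c["cy"]],[0,0,1]])
    return cv2.projectPoints(np.array([[q[0],-q[1],-q[2]]]),np.zeros(3),np.zeros(3),K,np.array(c["D"]))[0].ravel()
E
python3 - <<'E'
from h import *
im=cv2.imread("pics/top0.png")
cv2.imwrite("pics/c1.png",cv2.resize(im[165:355,165:490],None,fx=2.4,fy=2.4,interpolation=2))
def blobs(m,lo,hi):
    n,l,s,c=cv2.connectedComponentsWithStats(m.astype(np.uint8))
    return [(c[i],s[i]) for i in range(1,n) if lo<s[i][4]<hi]
g=im.max(2)
print("white");
W=[]
for c,s in blobs(im.min(2)>150,150,1500): print(c.round(1),s,at("top",c,.005).round(4))
print("black")
for c,s in blobs(g<45,60,5000): print(c.round(1),s)
hsv=cv2.cvtColor(im,cv2.COLOR_BGR2HSV)
print("colour")
for c,s in blobs((hsv[...,1]>150)&(g>60),100,2000): print(c.round(1),s,at("top",c,.09).round(3))
E
```

```text
white
[616.5 141.5] [593 133  47  18 663] [ 0.7677 -0.6145  0.005 ]
[166. 184.] [151 168  32  32 777] [0.671  0.3139 0.005 ]
[263.9 203.5] [251 191  27  26 568] [0.6316 0.116  0.005 ]
[305.7 208.2] [293 195  27  27 568] [0.6225 0.0318 0.005 ]
[388.9 212.1] [379 198  28  26 305] [ 0.6154 -0.1353  0.005 ]
[347.8 212.8] [335 200  27  27 572] [ 0.6135 -0.0526  0.005 ]
black
[423.8 101.1] [416  98  15  10  61]
[ 15.6 147.1] [  9 140  11  14  73]
[ 23.6 171.5] [ 17 164  11  14  62]
[231.9 200. ] [202 182  58  37 786]
[284.8 206.2] [270 189  32  35 496]
[326.8 210.8] [311 194  33  35 495]
[362.2 214.6] [352 198  16  33 158]
[397.5 211.4] [393 207  10  10  75]
[359.8 289.8] [351 282  16  16 103]
[200.6 310.4] [190 299  18  23 157]
[468.3 308.4] [458 299  20  18 130]
[545.9 372.7] [541 316  11 113 726]
[557.5 377.2] [554 317   8 117 394]
colour
[235.4 267.2] [222 256  24  21 202] [0.496 0.158 0.09 ]
[240.7 323.1] [227 313  27  22 340] [0.396 0.147 0.09 ]
[278.9 338. ] [268 328  23  23 301] [0.369 0.078 0.09 ]
```

View pics/c1.png

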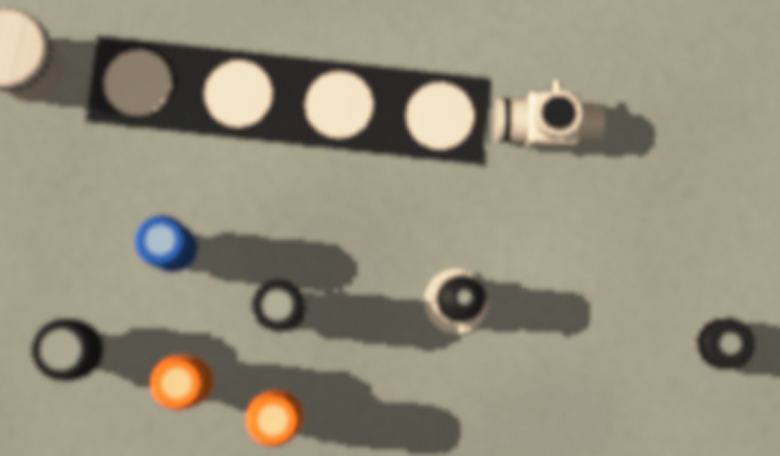

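The crop confirms the choice. The tallest has a narrow black body and a light lens at crop (277,305), the wide has a fat body and large lens at (63,349), the ortho shows a white rim and tiny lens at (464,297), and the shortest is at (730,343).

```bash
python3 - <<'E'
from h import *
for n,u,z in(("tall",(277,305),.104),("wide",(63,349),.086),("ortho",(464,297),.081),("short",(730,343),.05),("blue",(161,239),.104),("or1",(177,383),.104),("or2",(272,418),.104)):
    uv=np.array(u)/2.4+165-.3
    P=at("top",uv,z); print(n,uv.round(1),P.round(4),"scene px of top",pix("scene",P).round(1))
E
python3 - <<'E'
import cv2
im=cv2.imread("pics/scene0.png")
cv2.imwrite("pics/c2.png",cv2.resize(im[120:330,120:420],None,fx=2.6,fy=2.6,interpolation=2))
E
```

```text
tall [280.1 291.8] [0.4514 0.0759 0.104 ] scene px of top [324.1 170.6]
wide [191.  310.1] [0.4185 0.2378 0.086 ] scene px of top [367.8 139.5]
ortho [358.  288.4] [ 0.4588 -0.0654  0.081 ] scene px of top [266.9 218.9]
short [468.9 307.6] [ 0.4243 -0.2781  0.05  ] scene px of top [145.5 289.8]
blue [231.8 264.3] [0.5004 0.1631 0.104 ] scene px of top [376.6 162.4]
or1 [238.4 324.3] [0.3938 0.1491 0.104 ] scene px of top [329.1 143.2]
or2 [278.  338.9] [0.3685 0.0787 0.104 ] scene px of top [293.3 152. ]
```

View pics/c2.png

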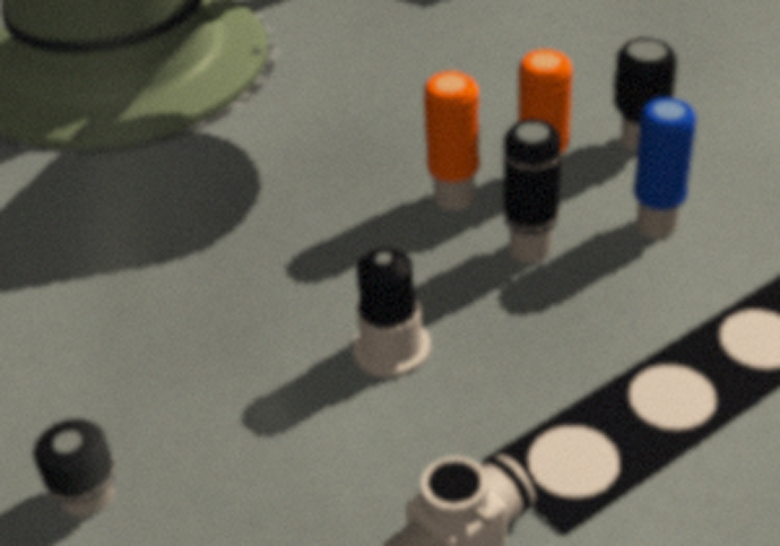

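Top-view lens points reproject into the scene view within about 1 px for all four eyepieces. I'll start with the shortest, which is nearest: rotate first so the fingers close across the row.

Emit:
{"name": "drive_tool", "arguments": {"targets": [{"yaw": -0.09, "fingers": 0.2}, {"yaw": -0.09, "fingers": 0.2}, {"yaw": -0.09, "fingers": 0.2}, {"yaw": -0.09, "fingers": 0.2}, {"yaw": -0.09, "fingers": 0.2}, {"yaw": -0.09, "fingers": 0.2}, {"yaw": -0.09, "fingers": 0.2}, {"yaw": -0.02, "fingers": 0.2}, {"fingers": 0.2}], "squeeze": 40}}

```text
invalid input
```

```bash
cat > plan.py <<'E'
# python3 plan.py X Y Z [yaw]: remaining move in tool units (0.1 m)
import sys; from h import *
s=readout.observe(); M=R.from_euler("xyz",s["tool_rot"]).as_matrix()
d=M.T@(np.array(list(map(float,sys.argv[1:4])))-s["position"])
print("t",round(s["clock"],2),"pos",s["position"].round(4),"rot",s["tool_rot"].round(4),"w",round(s["grip_width"],4),"ff",round(s["finger_force"],1),"F",s["force"].round(1))
print("move",(d*10).round(3),"yaw to 1.464:",round(-(1.464-s["tool_rot"][2])/(np.pi/2),3),"q",s["qpos"].round(2))
E
python3 plan.py .4243 -.2781 .2
```

```text
t 0.1 pos [ 0.2682 -0.5642  0.2308] rot [-3.1406  0.      0.4438] w 0.0855 ff 0.0 F [-0.6 -0.4  0.1]
move [ 2.638 -1.913  0.31 ] yaw to 1.464: -0.65 q [ 1.06  0.52 -0.04  1.6   0.02  1.02 -0.11]
```

The call was refused, so I'll write every key in each row.

Emit:
{"name": "drive_tool", "arguments": {"targets": [{"dx": 0, "dy": 0, "dz": 0, "yaw": -0.09, "fingers": 0.2}, {"dx": 0, "dy": 0, "dz": 0, "yaw": -0.09, "fingers": 0.2}, {"dx": 0, "dy": 0, "dz": 0, "yaw": -0.09, "fingers": 0.2}, {"dx": 0, "dy": 0, "dz": 0, "yaw": -0.09, "fingers": 0.2}, {"dx": 0, "dy": 0, "dz": 0, "yaw": -0.09, "fingers": 0.2}, {"dx": 0, "dy": 0, "dz": 0, "yaw": -0.09, "fingers": 0.2}, {"dx": 0, "dy": 0, "dz": 0, "yaw": -0.09, "fingers": 0.2}, {"dx": 0, "dy": 0, "dz": 0, "yaw": -0.02, "fingers": 0.2}, {"dx": 0, "dy": 0, "dz": 0, "yaw": 0, "fingers": 0.2}], "squeeze": 40}}

```text
clock: 1.0
position: [0.2681, -0.5644, 0.231]
tool_rot: [-3.141, -0.0, 1.462]
force: [1.0, -0.2, 0.2]
grip_width: 0.0685
finger_force: 0.0
```

```bash
python3 plan.py .4243 -.2781 .15
```

```text
t 1.0 pos [ 0.2681 -0.5644  0.231 ] rot [-3.1415e+00 -5.0000e-04  1.4621e+00] w 0.0685 ff 0.0 F [ 1.  -0.2  0.2]
move [3.016 1.242 0.812] yaw to 1.464: -0.001 q [ 1.22  0.53 -0.28  1.59  0.16  1.04  0.79]
```

Emit:
{"name": "drive_tool", "arguments": {"targets": [{"dx": 0.25, "dy": 0.1, "dz": 0.05, "yaw": 0, "fingers": 0.2}, {"dx": 0.25, "dy": 0.1, "dz": 0.05, "yaw": 0, "fingers": 0.2}, {"dx": 0.25, "dy": 0.1, "dz": 0.05, "yaw": 0, "fingers": 0.2}, {"dx": 0.25, "dy": 0.1, "dz": 0.05, "yaw": 0, "fingers": 0.2}, {"dx": 0.25, "dy": 0.1, "dz": 0.05, "yaw": 0, "fingers": 0.2}, {"dx": 0.25, "dy": 0.1, "dz": 0.05, "yaw": 0, "fingers": 0.2}, {"dx": 0.25, "dy": 0.1, "dz": 0.05, "yaw": 0, "fingers": 0.2}, {"dx": 0.25, "dy": 0.1, "dz": 0.05, "yaw": 0, "fingers": 0.2}, {"dx": 0.25, "dy": 0.1, "dz": 0.1, "yaw": 0, "fingers": 0.2}, {"dx": 0.25, "dy": 0.1, "dz": 0.1, "yaw": 0, "fingers": 0.2}, {"dx": 0.25, "dy": 0.1, "dz": 0.1, "yaw": 0, "fingers": 0.2}, {"dx": 0.25, "dy": 0.14, "dz": 0.1, "yaw": 0, "fingers": 0.2}, {"dx": 0, "dy": 0, "dz": 0, "yaw": 0, "fingers": 0.2}, {"dx": 0, "dy": 0, "dz": 0, "yaw": 0, "fingers": 0.2}]}}

```text
clock: 2.4
position: [0.4235, -0.279, 0.1512]
tool_rot: [-3.141, 0.0, 1.463]
force: [0.2, -1.3, 1.3]
grip_width: 0.0685
finger_force: 0.0
```

```bash
python3 plan.py .4243 -.2781 .012; python3 - <<'E'
from h import *
CT=camT("wrist"); im=grab_frame("wrist"); print(pix("wrist",[.4243,-.2781,.05],CT))
cv2.imwrite("pics/w1.png",im)
E
```

```text
t 2.4 pos [ 0.4235 -0.279   0.1512] rot [-3.1412  0.      1.4632] w 0.0685 ff 0.0 F [ 0.2 -1.3  1.3]
move [0.01  0.008 1.392] yaw to 1.464: -0.0 q [ 0.72  0.46 -0.34  1.97  0.22  0.74  0.15]
[322.74625872 228.34331871]
```

View pics/w1.png

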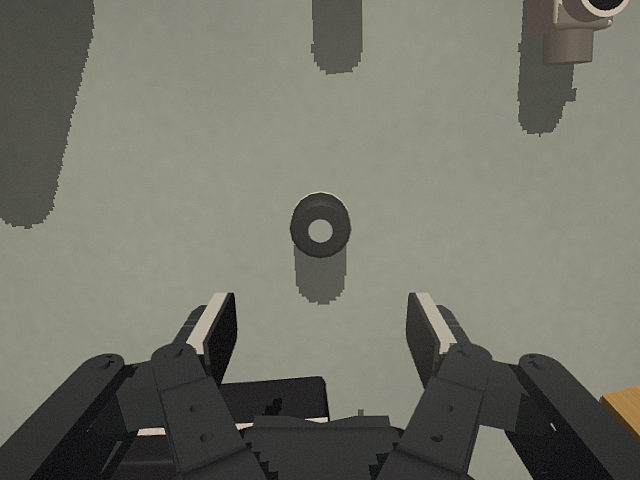

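The wrist view shows the shortest's lens at (320,231), against (323,228) predicted, which is within 2 mm. Descending, gripping and lifting.

Emit:
{"name": "drive_tool", "arguments": {"targets": [{"dx": 0, "dy": 0, "dz": 0.2, "yaw": 0, "fingers": 0.2}, {"dx": 0, "dy": 0, "dz": 0.2, "yaw": 0, "fingers": 0.2}, {"dx": 0, "dy": 0, "dz": 0.2, "yaw": 0, "fingers": 0.2}, {"dx": 0, "dy": 0, "dz": 0.2, "yaw": 0, "fingers": 0.2}, {"dx": 0, "dy": 0, "dz": 0.2, "yaw": 0, "fingers": 0.2}, {"dx": 0, "dy": 0, "dz": 0.2, "yaw": 0, "fingers": 0.2}, {"dx": 0, "dy": 0, "dz": 0.1, "yaw": 0, "fingers": 0.2}, {"dx": 0, "dy": 0, "dz": 0.08, "yaw": 0, "fingers": 0.2}, {"dx": 0, "dy": 0, "dz": 0, "yaw": 0, "fingers": 0.2}, {"dx": 0, "dy": 0, "dz": 0, "yaw": 0, "fingers": 0.4}, {"dx": 0, "dy": 0, "dz": 0, "yaw": 0, "fingers": 0.45}, {"dx": 0, "dy": 0, "dz": 0, "yaw": 0, "fingers": 0.5}, {"dx": 0, "dy": 0, "dz": 0, "yaw": 0, "fingers": 0.6}, {"dx": 0, "dy": 0, "dz": 0, "yaw": 0, "fingers": 0.8}, {"dx": 0, "dy": 0, "dz": 0, "yaw": 0, "fingers": 1}, {"dx": 0, "dy": 0, "dz": 0, "yaw": 0, "fingers": 1}, {"dx": 0, "dy": 0, "dz": 0, "yaw": 0, "fingers": 1}], "squeeze": 30}}

```text
clock: 4.15
position: [0.4234, -0.2795, 0.014]
tool_rot: [3.141, 0.001, 1.465]
force: [-2.3, 0.8, 10.4]
grip_width: 0.0414
finger_force: 29.0
```

```bash
python3 plan.py .6135 -.0526 .12; python3 - <<'E'
from h import *
CT=camT("wrist"); im=grab_frame("wrist"); s=readout.observe()
p=s["position"]; print("top at tcp xy ->",pix("wrist",[p[0],p[1],.05],CT))
cv2.imwrite("pics/w2.png",im)
E
```

```text
t 4.15 pos [ 0.4234 -0.2795  0.014 ] rot [3.1412e+00 6.0000e-04 1.4645e+00] w 0.0414 ff 29.0 F [-2.3  0.8 10.4]
move [ 2.457  1.65  -1.061] yaw to 1.464: 0.0 q [ 0.64  0.7  -0.23  2.04  0.35  0.45  0.04]
top at tcp xy -> [322.18714719 354.02339945]
```

View pics/w2.png

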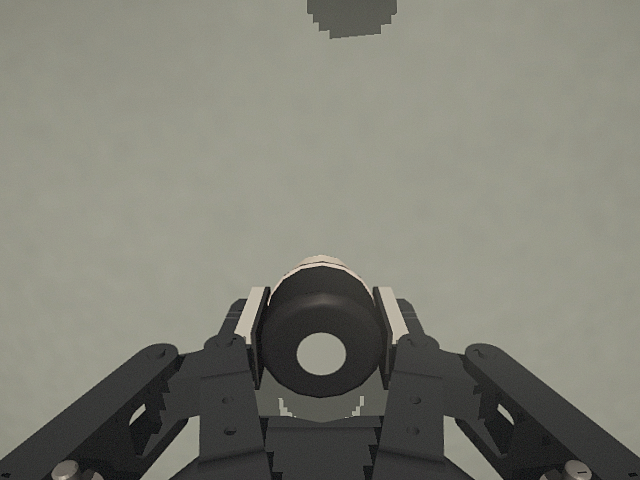

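The grip is centred: the lens is at (321,354), where the TCP projects. Lifting, then carrying it to mark_4.

Emit:
{"name": "drive_tool", "arguments": {"targets": [{"dx": 0, "dy": 0, "dz": -0.2, "yaw": 0, "fingers": 1}, {"dx": 0, "dy": 0, "dz": -0.3, "yaw": 0, "fingers": 1}, {"dx": 0, "dy": 0, "dz": -0.3, "yaw": 0, "fingers": 1}, {"dx": 0, "dy": 0, "dz": -0.2, "yaw": 0, "fingers": 1}, {"dx": 0.2, "dy": 0.15, "dz": 0, "yaw": 0, "fingers": 1}, {"dx": 0.25, "dy": 0.15, "dz": 0, "yaw": 0, "fingers": 1}, {"dx": 0.25, "dy": 0.15, "dz": 0, "yaw": 0, "fingers": 1}, {"dx": 0.25, "dy": 0.2, "dz": 0, "yaw": 0, "fingers": 1}, {"dx": 0.25, "dy": 0.2, "dz": 0, "yaw": 0, "fingers": 1}, {"dx": 0.25, "dy": 0.2, "dz": 0, "yaw": 0, "fingers": 1}, {"dx": 0.25, "dy": 0.2, "dz": 0, "yaw": 0, "fingers": 1}, {"dx": 0.25, "dy": 0.15, "dz": 0, "yaw": 0, "fingers": 1}, {"dx": 0.25, "dy": 0.15, "dz": 0, "yaw": 0, "fingers": 1}, {"dx": 0.25, "dy": 0.1, "dz": 0, "yaw": 0, "fingers": 1}, {"dx": 0, "dy": 0, "dz": 0, "yaw": 0, "fingers": 1}, {"dx": 0, "dy": 0, "dz": 0, "yaw": 0, "fingers": 1}]}}

```text
clock: 5.8
position: [0.6132, -0.0527, 0.1133]
tool_rot: [-3.141, 0.0, 1.466]
force: [0.3, -0.4, -2.0]
grip_width: 0.0415
finger_force: 30.9
```

```bash
python3 plan.py .6135 -.0526 .02; python3 - <<'E'
from h import *
CT=camT("wrist"); im=grab_frame("wrist"); cv2.imwrite("pics/w3.png",im)
g=(im.min(2)>150).astype(np.uint8)
n,l,s,c=cv2.connectedComponentsWithStats(g)
for i in range(1,n):
    if s[i][4]>800: print(c[i].round(1),s[i],at("wrist",c[i],.005,CT).round(4))
for m in((.6407,.2003),(.6316,.116),(.6225,.0318),(.6135,-.0526)): print(pix("wrist",[*m,.005],CT).round(1))
i2=cv2.imread("pics/scene0.png"); g=(i2.min(2)>150).astype(np.uint8)
n,l,s,c=cv2.connectedComponentsWithStats(g)
for i in range(1,n):
    if 300<s[i][4]<1500 and c[i][1]>150: print("scene",c[i].round(1),s[i],at("scene",c[i],.005).round(4))
E
```

```text
t 5.8 pos [ 0.6132 -0.0527  0.1133] rot [-3.1413e+00  1.0000e-04  1.4658e+00] w 0.0415 ff 30.9 F [ 0.3 -0.4 -2. ]
move [0.002 0.003 0.933] yaw to 1.464: 0.001 q [ 0.2   0.66 -0.31  1.71  0.26  0.81 -0.34]
[339.6 223.8] [   22     0   539   382 59265] [ 0.6256 -0.052   0.005 ]
[320.  97.] [ 276   51   89   92 6312] [0.6211 0.0314 0.005 ]
[319.4 353.4] [297 333  48  41 970] [ 0.6008 -0.1537  0.005 ]
[ 322.8 -202.3]
[322.5 -53.3]
[322.2  96.1]
[322.  226.5]
scene [483.6 180.9] [469 173  30  17 390] [0.6171 0.3978 0.005 ]
scene [412.2 249.9] [398 240  30  21 460] [0.6323 0.1157 0.005 ]
scene [378.2 272.3] [363 262  31  22 548] [0.6235 0.0311 0.005 ]
scene [340.2 297. ] [324 285  33  25 655] [ 0.6144 -0.0534  0.005 ]
```

View pics/w3.png

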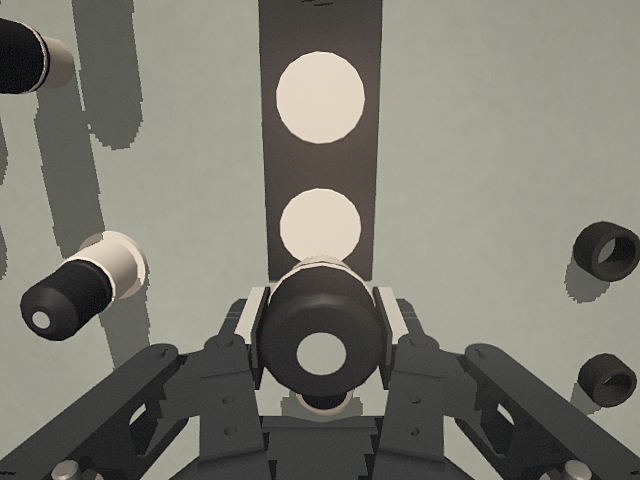

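Three cameras agree on the marks within about 1.5 mm: mark_3 is at (320,97), and the TCP is over mark_4. Lowering.

Emit:
{"name": "drive_tool", "arguments": {"targets": [{"dx": 0, "dy": 0, "dz": 0.2, "yaw": 0, "fingers": 1}, {"dx": 0, "dy": 0, "dz": 0.2, "yaw": 0, "fingers": 1}, {"dx": 0, "dy": 0, "dz": 0.2, "yaw": 0, "fingers": 1}, {"dx": 0, "dy": 0, "dz": 0.15, "yaw": 0, "fingers": 1}, {"dx": 0, "dy": 0, "dz": 0.1, "yaw": 0, "fingers": 1}, {"dx": 0, "dy": 0, "dz": 0.04, "yaw": 0, "fingers": 1}, {"dx": 0, "dy": 0, "dz": 0.03, "yaw": 0, "fingers": 1}, {"dx": 0, "dy": 0, "dz": 0.01, "yaw": 0, "fingers": 1}, {"dx": 0, "dy": 0, "dz": 0, "yaw": 0, "fingers": 1}, {"dx": 0, "dy": 0, "dz": 0, "yaw": 0, "fingers": 1}]}}

```text
clock: 6.85
position: [0.6137, -0.0531, 0.0208]
tool_rot: [3.141, 0.0, 1.465]
force: [-0.9, -0.3, -0.5]
grip_width: 0.0411
finger_force: 30.9
```

Emit:
{"name": "drive_tool", "arguments": {"targets": [{"dx": 0, "dy": 0, "dz": 0.01, "yaw": 0, "fingers": 1}, {"dx": 0, "dy": 0, "dz": 0.01, "yaw": 0, "fingers": 1}, {"dx": 0, "dy": 0, "dz": 0, "yaw": 0, "fingers": 1}]}}

```text
clock: 7.15
position: [0.6136, -0.0531, 0.019]
tool_rot: [3.141, 0.0, 1.465]
force: [-3.2, 0.3, 11.8]
grip_width: 0.0411
finger_force: 31.9
```

It's seated. Releasing slowly and rising.

Emit:
{"name": "drive_tool", "arguments": {"targets": [{"dx": 0, "dy": 0, "dz": 0, "yaw": 0, "fingers": 0.48}, {"dx": 0, "dy": 0, "dz": 0, "yaw": 0, "fingers": 0.4}, {"dx": 0, "dy": 0, "dz": 0, "yaw": 0, "fingers": 0.3}, {"dx": 0, "dy": 0, "dz": 0, "yaw": 0, "fingers": 0.3}, {"dx": 0, "dy": 0, "dz": 0, "yaw": 0, "fingers": 0.3}, {"dx": 0, "dy": 0, "dz": -0.1, "yaw": 0, "fingers": 0.3}, {"dx": 0, "dy": 0, "dz": -0.2, "yaw": 0, "fingers": 0.3}, {"dx": 0, "dy": 0, "dz": -0.3, "yaw": 0, "fingers": 0.3}, {"dx": 0, "dy": 0, "dz": -0.3, "yaw": 0, "fingers": 0.3}, {"dx": 0, "dy": 0, "dz": -0.3, "yaw": 0, "fingers": 0.3}, {"dx": 0, "dy": 0, "dz": -0.3, "yaw": 0, "fingers": 0.3}, {"dx": 0, "dy": 0, "dz": 0, "yaw": 0, "fingers": 0.3}]}}

```text
clock: 8.35
position: [0.6152, -0.0531, 0.173]
tool_rot: [3.135, -0.0, 1.465]
force: [1.2, 1.3, 0.5]
grip_width: 0.0595
finger_force: 0.0
```

```bash
python3 plan.py .4588 -.0654 .16; python3 - <<'E'
from h import *
im=grab_frame("top"); cv2.imwrite("pics/t2.png",im)
CT=camT("wrist"); im=grab_frame("wrist"); cv2.imwrite("pics/w4.png",im[60:480])
print(pix("wrist",[.6135,-.0526,.055],CT),pix("wrist",[.4588,-.0654,.081],CT))
E
```

```text
t 8.35 pos [ 0.6152 -0.0531  0.173 ] rot [ 3.1353e+00 -4.0000e-04  1.4646e+00] w 0.0595 ff 0.0 F [1.2 1.3 0.5]
move [-0.288 -1.543  0.12 ] yaw to 1.464: 0.0 q [ 0.22  0.59 -0.33  1.67  0.23  0.92 -0.31]
[319.77377017 223.00275397] [ 95.72798252 275.46723979]
```

View pics/w4.png

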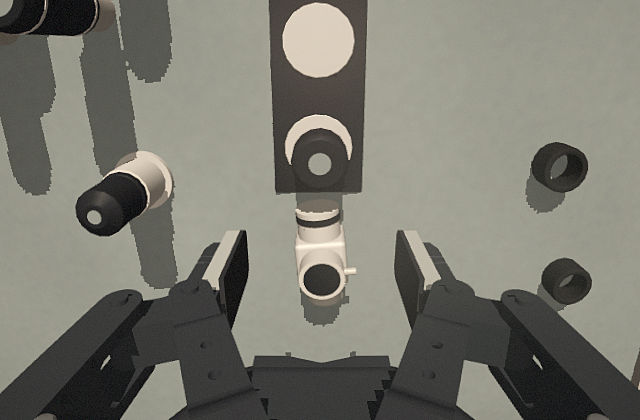

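The shortest stands centred: its lens is at frame (319,223), predicted (320,223). The ortho lens at (95,276) matches its predicted point too. Moving above the ortho.

Emit:
{"name": "drive_tool", "arguments": {"targets": [{"dx": -0.04, "dy": -0.2, "dz": 0, "yaw": 0, "fingers": 0.3}, {"dx": -0.04, "dy": -0.25, "dz": 0, "yaw": 0, "fingers": 0.3}, {"dx": -0.04, "dy": -0.25, "dz": 0, "yaw": 0, "fingers": 0.3}, {"dx": -0.04, "dy": -0.25, "dz": 0, "yaw": 0, "fingers": 0.3}, {"dx": -0.04, "dy": -0.25, "dz": 0, "yaw": 0, "fingers": 0.3}, {"dx": -0.04, "dy": -0.2, "dz": 0, "yaw": 0, "fingers": 0.3}, {"dx": -0.05, "dy": -0.14, "dz": 0, "yaw": 0, "fingers": 0.3}, {"dx": 0, "dy": 0, "dz": 0, "yaw": 0, "fingers": 0.3}, {"dx": 0, "dy": 0, "dz": 0, "yaw": 0, "fingers": 0.3}, {"dx": 0, "dy": 0, "dz": 0, "yaw": 0, "fingers": 0.3}]}}

```text
clock: 9.45
position: [0.4577, -0.0654, 0.168]
tool_rot: [-3.141, -0.0, 1.465]
force: [0.4, -0.5, 0.4]
grip_width: 0.0597
finger_force: 0.0
```

```bash
python3 plan.py .4588 -.0654 .044; python3 - <<'E'
from h import *
CT=camT("wrist"); im=grab_frame("wrist"); cv2.imwrite("pics/w5.png",im[60:480,100:540])
p=pix("wrist",[.4588,-.0654,.081],CT); print(p,p-[100,60])
E
```

```text
t 9.45 pos [ 0.4577 -0.0654  0.168 ] rot [-3.1414e+00 -3.0000e-04  1.4650e+00] w 0.0597 ff 0.0 F [ 0.4 -0.5  0.4]
move [1.00e-03 1.10e-02 1.24e+00] yaw to 1.464: 0.001 q [ 0.31  0.38 -0.36  2.06  0.2   0.73 -0.29]
[323.44125001 236.26601428] [223.44125001 176.26601428]
```

View pics/w5.png

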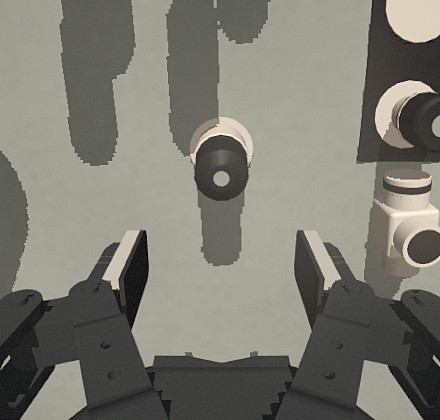

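The ortho lens is at crop (222,178), predicted (223,176), so about 1 mm off. Descending onto it and closing gently.

Emit:
{"name": "drive_tool", "arguments": {"targets": [{"dx": -0.01, "dy": 0.005, "dz": 0.2, "yaw": 0, "fingers": 0.3}, {"dx": 0, "dy": 0, "dz": 0.2, "yaw": 0, "fingers": 0.3}, {"dx": 0, "dy": 0, "dz": 0.2, "yaw": 0, "fingers": 0.3}, {"dx": 0, "dy": 0, "dz": 0.2, "yaw": 0, "fingers": 0.3}, {"dx": 0, "dy": 0, "dz": 0.2, "yaw": 0, "fingers": 0.3}, {"dx": 0, "dy": 0, "dz": 0.15, "yaw": 0, "fingers": 0.3}, {"dx": 0, "dy": 0, "dz": 0.09, "yaw": 0, "fingers": 0.3}, {"dx": 0, "dy": 0, "dz": 0, "yaw": 0, "fingers": 0.4}, {"dx": 0, "dy": 0, "dz": 0, "yaw": 0, "fingers": 0.45}, {"dx": 0, "dy": 0, "dz": 0, "yaw": 0, "fingers": 0.5}, {"dx": 0, "dy": 0, "dz": 0, "yaw": 0, "fingers": 0.53}, {"dx": 0, "dy": 0, "dz": 0, "yaw": 0, "fingers": 0.56}, {"dx": 0, "dy": 0, "dz": 0, "yaw": 0, "fingers": 0.59}, {"dx": 0, "dy": 0, "dz": 0, "yaw": 0, "fingers": 0.65}, {"dx": 0, "dy": 0, "dz": 0, "yaw": 0, "fingers": 0.8}, {"dx": 0, "dy": 0, "dz": 0, "yaw": 0, "fingers": 1}, {"dx": 0, "dy": 0, "dz": 0, "yaw": 0, "fingers": 1}, {"dx": 0, "dy": 0, "dz": 0, "yaw": 0, "fingers": 1}], "squeeze": 20}}

```text
clock: 11.3
position: [0.4576, -0.0668, 0.0446]
tool_rot: [3.141, 0.0, 1.465]
force: [-2.2, -0.1, 8.4]
grip_width: 0.0349
finger_force: 20.7
```

```bash
python3 plan.py .6225 .0318 .15;python3 - <<'E'
from h import *
CT=camT("wrist"); im=grab_frame("wrist"); cv2.imwrite("pics/w6.png",im[100:480,100:540])
s=readout.observe();p=pix("wrist",[*s["position"][:2],.081],CT); print(p,p-[100,100])
E
```

```text
t 11.3 pos [ 0.4576 -0.0668  0.0446] rot [3.1413e+00 2.0000e-04 1.4647e+00] w 0.0349 ff 20.7 F [-2.2 -0.1  8.4]
move [ 1.155  1.535 -1.053] yaw to 1.464: 0.0 q [ 0.21  0.6  -0.26  2.14  0.34  0.44 -0.42]
[322.08001203 354.48119926] [222.08001203 254.48119926]
```

View pics/w6.png

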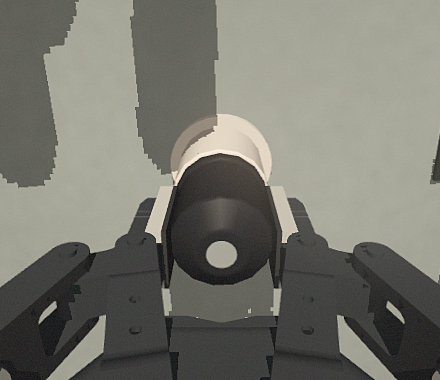

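The grip is centred (lens at crop (222,254)). Drawing it slowly straight up.

Emit:
{"name": "drive_tool", "arguments": {"targets": [{"dx": 0, "dy": 0, "dz": -0.03, "yaw": 0, "fingers": 1}, {"dx": 0, "dy": 0, "dz": -0.03, "yaw": 0, "fingers": 1}, {"dx": 0, "dy": 0, "dz": -0.04, "yaw": 0, "fingers": 1}, {"dx": 0, "dy": 0, "dz": -0.04, "yaw": 0, "fingers": 1}, {"dx": 0, "dy": 0, "dz": -0.04, "yaw": 0, "fingers": 1}, {"dx": 0, "dy": 0, "dz": -0.04, "yaw": 0, "fingers": 1}, {"dx": 0, "dy": 0, "dz": -0.04, "yaw": 0, "fingers": 1}, {"dx": 0, "dy": 0, "dz": -0.04, "yaw": 0, "fingers": 1}, {"dx": 0, "dy": 0, "dz": -0.05, "yaw": 0, "fingers": 1}, {"dx": 0, "dy": 0, "dz": -0.05, "yaw": 0, "fingers": 1}, {"dx": 0, "dy": 0, "dz": -0.1, "yaw": 0, "fingers": 1}, {"dx": 0, "dy": 0, "dz": -0.2, "yaw": 0, "fingers": 1}, {"dx": 0, "dy": 0, "dz": -0.3, "yaw": 0, "fingers": 1}, {"dx": 0, "dy": 0, "dz": 0, "yaw": 0, "fingers": 1}]}}

```text
clock: 12.75
position: [0.4591, -0.0668, 0.1476]
tool_rot: [3.137, 0.0, 1.465]
force: [0.0, 0.3, -1.4]
grip_width: 0.0352
finger_force: 20.4
```

```bash
python3 plan.py .6225 .0318 .15;python3 - <<'E'
from h import *
im=grab_frame("scene"); cv2.imwrite("pics/s2.png",im[:330])
E
```

```text
t 12.75 pos [ 0.4591 -0.0668  0.1476] rot [3.1369 0.     1.4646] w 0.0352 ff 20.4 F [ 0.   0.3 -1.4]
move [ 1.153  1.521 -0.017] yaw to 1.464: 0.0 q [ 0.3   0.41 -0.36  2.08  0.22  0.68 -0.31]
```

View pics/s2.png

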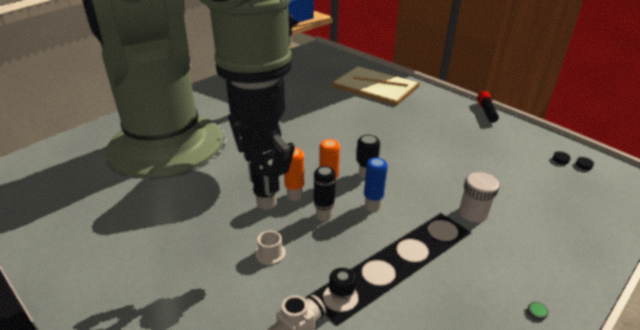

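The stand is upright and empty at (270,247). Carrying the ortho to mark_3.

Emit:
{"name": "drive_tool", "arguments": {"targets": [{"dx": 0.1, "dy": 0.15, "dz": 0, "yaw": 0, "fingers": 1}, {"dx": 0.15, "dy": 0.2, "dz": 0, "yaw": 0, "fingers": 1}, {"dx": 0.2, "dy": 0.25, "dz": 0, "yaw": 0, "fingers": 1}, {"dx": 0.2, "dy": 0.25, "dz": 0, "yaw": 0, "fingers": 1}, {"dx": 0.2, "dy": 0.25, "dz": 0, "yaw": 0, "fingers": 1}, {"dx": 0.15, "dy": 0.2, "dz": 0, "yaw": 0, "fingers": 1}, {"dx": 0.1, "dy": 0.15, "dz": 0, "yaw": 0, "fingers": 1}, {"dx": 0.05, "dy": 0.08, "dz": 0, "yaw": 0, "fingers": 1}, {"dx": 0, "dy": 0, "dz": 0, "yaw": 0, "fingers": 1}, {"dx": 0, "dy": 0, "dz": 0, "yaw": 0, "fingers": 1}]}}

```text
clock: 13.8
position: [0.6211, 0.0309, 0.1439]
tool_rot: [-3.141, 0.001, 1.464]
force: [-0.1, 0.3, -1.8]
grip_width: 0.035
finger_force: 20.4
```

```bash
python3 plan.py .6225 .0318 .0366
```

```text
t 13.8 pos [0.6211 0.0309 0.1439] rot [-3.1406e+00  6.0000e-04  1.4645e+00] w 0.035 ff 20.4 F [-0.1  0.3 -1.8]
move [0.012 0.014 1.073] yaw to 1.464: 0.0 q [ 0.08  0.63 -0.33  1.67  0.25  0.88 -0.46]
```

Emit:
{"name": "drive_tool", "arguments": {"targets": [{"dx": 0.01, "dy": 0.015, "dz": 0.2, "yaw": 0, "fingers": 1}, {"dx": 0, "dy": 0, "dz": 0.25, "yaw": 0, "fingers": 1}, {"dx": 0, "dy": 0, "dz": 0.25, "yaw": 0, "fingers": 1}, {"dx": 0, "dy": 0, "dz": 0.15, "yaw": 0, "fingers": 1}, {"dx": 0, "dy": 0, "dz": 0.1, "yaw": 0, "fingers": 1}, {"dx": 0, "dy": 0, "dz": 0.05, "yaw": 0, "fingers": 1}, {"dx": 0, "dy": 0, "dz": 0.03, "yaw": 0, "fingers": 1}, {"dx": 0, "dy": 0, "dz": 0.02, "yaw": 0, "fingers": 1}, {"dx": 0, "dy": 0, "dz": 0.01, "yaw": 0, "fingers": 1}, {"dx": 0, "dy": 0, "dz": 0, "yaw": 0, "fingers": 1}]}}

```text
clock: 14.8
position: [0.6237, 0.0323, 0.0386]
tool_rot: [3.141, -0.0, 1.465]
force: [0.4, 0.3, -1.4]
grip_width: 0.0353
finger_force: 20.3
```

Emit:
{"name": "drive_tool", "arguments": {"targets": [{"dx": 0, "dy": -0.005, "dz": 0.01, "yaw": 0, "fingers": 1}, {"dx": 0, "dy": 0, "dz": 0.01, "yaw": 0, "fingers": 1}, {"dx": 0, "dy": 0, "dz": 0.005, "yaw": 0, "fingers": 1}, {"dx": 0, "dy": 0, "dz": 0, "yaw": 0, "fingers": 1}]}}

```text
clock: 15.2
position: [0.6231, 0.0324, 0.0367]
tool_rot: [3.141, 0.0, 1.465]
force: [-6.2, -1.1, 15.0]
grip_width: 0.0352
finger_force: 22.0
```

It's seated. Releasing, rising, then heading for the tallest.

Emit:
{"name": "drive_tool", "arguments": {"targets": [{"dx": 0, "dy": 0, "dz": -0.01, "yaw": 0, "fingers": 1}, {"dx": 0, "dy": 0, "dz": 0, "yaw": 0, "fingers": 0.55}, {"dx": 0, "dy": 0, "dz": 0, "yaw": 0, "fingers": 0.5}, {"dx": 0, "dy": 0, "dz": 0, "yaw": 0, "fingers": 0.4}, {"dx": 0, "dy": 0, "dz": 0, "yaw": 0, "fingers": 0.3}, {"dx": 0, "dy": 0, "dz": 0, "yaw": 0, "fingers": 0.3}, {"dx": 0, "dy": 0, "dz": -0.1, "yaw": 0, "fingers": 0.3}, {"dx": 0, "dy": 0, "dz": -0.2, "yaw": 0, "fingers": 0.3}, {"dx": 0, "dy": 0, "dz": -0.3, "yaw": 0, "fingers": 0.3}, {"dx": 0, "dy": 0, "dz": -0.3, "yaw": 0, "fingers": 0.3}, {"dx": 0, "dy": 0, "dz": -0.3, "yaw": 0, "fingers": 0.3}, {"dx": 0, "dy": 0, "dz": -0.2, "yaw": 0, "fingers": 0.3}, {"dx": 0, "dy": 0, "dz": 0, "yaw": 0, "fingers": 0.3}, {"dx": 0, "dy": 0, "dz": 0, "yaw": 0, "fingers": 0.3}]}}

```text
clock: 16.6
position: [0.6231, 0.0323, 0.1775]
tool_rot: [3.141, -0.0, 1.465]
force: [0.1, -0.5, -0.1]
grip_width: 0.0596
finger_force: 0.0
```

```bash
python3 plan.py .4514 .0759 .18; python3 - <<'E'
from h import *
CT=camT("wrist"); im=grab_frame("wrist"); cv2.imwrite("pics/w7.png",im)
for P in([.6225,.0318,.073],[.6135,-.0526,.055],[.4514,.0759,.104]): print(pix("wrist",P,CT).round(1))
E
```

```text
t 16.6 pos [0.6231 0.0323 0.1775] rot [ 3.1407e+00 -1.0000e-04  1.4647e+00] w 0.0596 ff 0.0 F [ 0.1 -0.5 -0.1]
move [ 0.252 -1.753 -0.027] yaw to 1.464: 0.0 q [ 0.08  0.6  -0.35  1.64  0.24  0.94 -0.45]
[320.8 229.1]
[320.9 325.2]
[ 33.6 204.1]
```

View pics/w7.png

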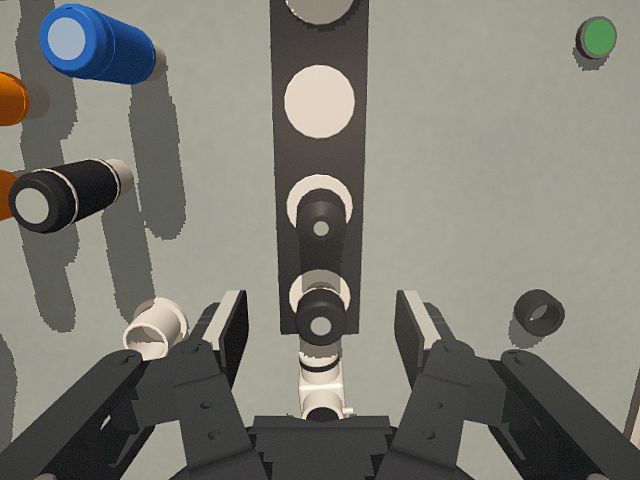

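The ortho is centred on mark_3 (lens (321,228), predicted (321,229)). The tallest lens is at (31,205), predicted (34,204). Moving above it.

Emit:
{"name": "drive_tool", "arguments": {"targets": [{"dx": 0.03, "dy": -0.15, "dz": -0.02, "yaw": 0, "fingers": 0.3}, {"dx": 0.03, "dy": -0.25, "dz": -0.02, "yaw": 0, "fingers": 0.3}, {"dx": 0.04, "dy": -0.3, "dz": 0, "yaw": 0, "fingers": 0.3}, {"dx": 0.04, "dy": -0.3, "dz": 0, "yaw": 0, "fingers": 0.3}, {"dx": 0.04, "dy": -0.3, "dz": 0, "yaw": 0, "fingers": 0.3}, {"dx": 0.03, "dy": -0.25, "dz": 0, "yaw": 0, "fingers": 0.3}, {"dx": 0.03, "dy": -0.15, "dz": 0, "yaw": 0, "fingers": 0.3}, {"dx": 0.01, "dy": -0.05, "dz": 0, "yaw": 0, "fingers": 0.3}, {"dx": 0, "dy": 0, "dz": 0, "yaw": 0, "fingers": 0.3}, {"dx": 0, "dy": 0, "dz": 0, "yaw": 0, "fingers": 0.3}]}}

```text
clock: 17.65
position: [0.4523, 0.0756, 0.1806]
tool_rot: [-3.142, -0.0, 1.464]
force: [-0.2, -0.4, 0.4]
grip_width: 0.0597
finger_force: 0.0
```

```bash
python3 plan.py .4514 .0759 .045; python3 - <<'E'
from h import *
CT=camT("wrist"); im=grab_frame("wrist"); cv2.imwrite("pics/w8.png",im[60:,100:540])
g=cv2.cvtColor(im,cv2.COLOR_BGR2GRAY); p=pix("wrist",[.4514,.0759,.104],CT); print(p)
# lens = bright disc near the prediction
l=cv2.connectedComponentsWithStats((g>110).astype(np.uint8))
i=l[1][int(p[1]),int(p[0])]; print(l[2][i],l[3][i],at("wrist",l[3][i],.104,CT).round(4))
E
```

```text
t 17.65 pos [0.4523 0.0756 0.1806] rot [-3.1415e+00 -1.0000e-04  1.4644e+00] w 0.0597 ff 0.0 F [-0.2 -0.4  0.4]
move [ 0.002 -0.009  1.356] yaw to 1.464: 0.0 q [ 0.03  0.35 -0.4   2.06  0.2   0.76 -0.6 ]
[320.21956884 241.42866604]
[ 300  226   37   35 1006] [317.71172962 242.91153082] [0.4498 0.0751 0.104 ]
```

Emit:
{"name": "drive_tool", "arguments": {"targets": [{"dx": -0.005, "dy": -0.018, "dz": 0.1, "yaw": 0, "fingers": 0.3}, {"dx": 0, "dy": 0, "dz": 0.2, "yaw": 0, "fingers": 0.3}, {"dx": 0, "dy": 0, "dz": 0.2, "yaw": 0, "fingers": 0.3}, {"dx": 0, "dy": 0, "dz": 0.2, "yaw": 0, "fingers": 0.3}, {"dx": 0, "dy": 0, "dz": 0.2, "yaw": 0, "fingers": 0.3}, {"dx": 0, "dy": 0, "dz": 0.2, "yaw": 0, "fingers": 0.3}, {"dx": 0, "dy": 0, "dz": 0.15, "yaw": 0, "fingers": 0.3}, {"dx": 0, "dy": 0, "dz": 0.1, "yaw": 0, "fingers": 0.3}, {"dx": 0, "dy": 0, "dz": 0, "yaw": 0, "fingers": 0.4}, {"dx": 0, "dy": 0, "dz": 0, "yaw": 0, "fingers": 0.45}, {"dx": 0, "dy": 0, "dz": 0, "yaw": 0, "fingers": 0.48}, {"dx": 0, "dy": 0, "dz": 0, "yaw": 0, "fingers": 0.52}, {"dx": 0, "dy": 0, "dz": 0, "yaw": 0, "fingers": 0.6}, {"dx": 0, "dy": 0, "dz": 0, "yaw": 0, "fingers": 0.8}, {"dx": 0, "dy": 0, "dz": 0, "yaw": 0, "fingers": 1}, {"dx": 0, "dy": 0, "dz": 0, "yaw": 0, "fingers": 1}, {"dx": 0, "dy": 0, "dz": 0, "yaw": 0, "fingers": 1}], "squeeze": 30}}

```text
clock: 19.4
position: [0.4503, 0.0755, 0.0465]
tool_rot: [3.14, -0.0, 1.465]
force: [-0.7, -0.8, 7.8]
grip_width: 0.0393
finger_force: 29.2
```

```bash
python3 plan.py .6407 .2003 .19; python3 - <<'E'
from h import *
CT=camT("wrist"); im=grab_frame("wrist"); cv2.imwrite("pics/w9.png",im)
g=cv2.cvtColor(im,cv2.COLOR_BGR2GRAY); p=pix("wrist",[*readout.observe()["position"][:2],.104],CT); print(p)
l=cv2.connectedComponentsWithStats((g>110).astype(np.uint8))
i=l[1][int(p[1]),int(p[0])]; print(l[2][i],l[3][i],at("wrist",l[3][i],.104,CT).round(4))
E
```

```text
t 19.4 pos [0.4503 0.0755 0.0465] rot [ 3.1403e+00 -3.0000e-04  1.4646e+00] w 0.0393 ff 29.2 F [-0.7 -0.8  7.8]
move [ 1.444  1.763 -1.432] yaw to 1.464: 0.0 q [-0.08  0.59 -0.28  2.16  0.37  0.44 -0.76]
[322.5071094  400.42875624]
[ 281  368   81   55 3469] [320.95070626 395.83395791] [0.45   0.0771 0.104 ]
```

Gripped. Lifting clear of the blue look-alike and carrying it to mark_1.

Emit:
{"name": "drive_tool", "arguments": {"targets": [{"dx": 0, "dy": 0, "dz": -0.1, "yaw": 0, "fingers": 1}, {"dx": 0, "dy": 0, "dz": -0.2, "yaw": 0, "fingers": 1}, {"dx": 0, "dy": 0, "dz": -0.3, "yaw": 0, "fingers": 1}, {"dx": 0, "dy": 0, "dz": -0.3, "yaw": 0, "fingers": 1}, {"dx": 0, "dy": 0, "dz": -0.3, "yaw": 0, "fingers": 1}, {"dx": 0, "dy": 0, "dz": -0.2, "yaw": 0, "fingers": 1}, {"dx": 0, "dy": 0, "dz": -0.1, "yaw": 0, "fingers": 1}, {"dx": 0.1, "dy": 0.15, "dz": 0, "yaw": 0, "fingers": 1}, {"dx": 0.2, "dy": 0.2, "dz": 0, "yaw": 0, "fingers": 1}, {"dx": 0.2, "dy": 0.25, "dz": 0, "yaw": 0, "fingers": 1}, {"dx": 0.2, "dy": 0.25, "dz": 0, "yaw": 0, "fingers": 1}, {"dx": 0.2, "dy": 0.25, "dz": 0, "yaw": 0, "fingers": 1}, {"dx": 0.2, "dy": 0.25, "dz": 0, "yaw": 0, "fingers": 1}, {"dx": 0.2, "dy": 0.2, "dz": 0, "yaw": 0, "fingers": 1}, {"dx": 0.1, "dy": 0.15, "dz": 0, "yaw": 0, "fingers": 1}, {"dx": 0.04, "dy": 0.06, "dz": 0, "yaw": 0, "fingers": 1}, {"dx": 0, "dy": 0, "dz": 0, "yaw": 0, "fingers": 1}, {"dx": 0, "dy": 0, "dz": 0, "yaw": 0, "fingers": 1}]}}

```text
clock: 21.25
position: [0.6393, 0.1994, 0.1956]
tool_rot: [-3.141, 0.001, 1.465]
force: [-0.2, 0.7, -2.4]
grip_width: 0.0389
finger_force: 30.8
```

```bash
python3 plan.py .6410 .2005 .0515
```

```text
t 21.25 pos [0.6393 0.1994 0.1956] rot [-3.1409e+00  6.0000e-04  1.4646e+00] w 0.0389 ff 30.8 F [-0.2  0.7 -2.4]
move [0.014 0.017 1.441] yaw to 1.464: 0.0 q [-0.16  0.65 -0.38  1.49  0.26  1.05 -0.7 ]
```

Emit:
{"name": "drive_tool", "arguments": {"targets": [{"dx": 0.015, "dy": 0.015, "dz": 0.2, "yaw": 0, "fingers": 1}, {"dx": 0, "dy": 0, "dz": 0.25, "yaw": 0, "fingers": 1}, {"dx": 0, "dy": 0, "dz": 0.25, "yaw": 0, "fingers": 1}, {"dx": 0, "dy": 0, "dz": 0.25, "yaw": 0, "fingers": 1}, {"dx": 0, "dy": 0, "dz": 0.2, "yaw": 0, "fingers": 1}, {"dx": 0, "dy": 0, "dz": 0.15, "yaw": 0, "fingers": 1}, {"dx": 0, "dy": 0, "dz": 0.07, "yaw": 0, "fingers": 1}, {"dx": 0, "dy": 0, "dz": 0.04, "yaw": 0, "fingers": 1}, {"dx": 0, "dy": 0, "dz": 0.02, "yaw": 0, "fingers": 1}, {"dx": 0, "dy": 0, "dz": 0, "yaw": 0, "fingers": 1}]}}

```text
clock: 22.25
position: [0.6419, 0.2014, 0.0533]
tool_rot: [3.141, -0.0, 1.465]
force: [-0.1, -0.1, -1.8]
grip_width: 0.0392
finger_force: 30.9
```

Emit:
{"name": "drive_tool", "arguments": {"targets": [{"dx": -0.005, "dy": -0.008, "dz": 0.01, "yaw": 0, "fingers": 1}, {"dx": 0, "dy": 0, "dz": 0.01, "yaw": 0, "fingers": 1}, {"dx": 0, "dy": 0, "dz": 0, "yaw": 0, "fingers": 1}]}}

```text
clock: 22.55
position: [0.6411, 0.201, 0.0516]
tool_rot: [3.141, -0.0, 1.465]
force: [-1.5, -0.5, 6.2]
grip_width: 0.0395
finger_force: 31.5
```

It's seated. Releasing and rising; the wide eyepiece is next.

Emit:
{"name": "drive_tool", "arguments": {"targets": [{"dx": 0, "dy": 0, "dz": 0, "yaw": 0, "fingers": 0.5}, {"dx": 0, "dy": 0, "dz": 0, "yaw": 0, "fingers": 0.4}, {"dx": 0, "dy": 0, "dz": 0, "yaw": 0, "fingers": 0.3}, {"dx": 0, "dy": 0, "dz": 0, "yaw": 0, "fingers": 0.2}, {"dx": 0, "dy": 0, "dz": 0, "yaw": 0, "fingers": 0.2}, {"dx": 0, "dy": 0, "dz": -0.1, "yaw": 0, "fingers": 0.2}, {"dx": 0, "dy": 0, "dz": -0.2, "yaw": 0, "fingers": 0.2}, {"dx": 0, "dy": 0, "dz": -0.3, "yaw": 0, "fingers": 0.2}, {"dx": 0, "dy": 0, "dz": -0.3, "yaw": 0, "fingers": 0.2}, {"dx": 0, "dy": 0, "dz": -0.3, "yaw": 0, "fingers": 0.2}, {"dx": 0, "dy": 0, "dz": -0.2, "yaw": 0, "fingers": 0.2}, {"dx": 0, "dy": 0, "dz": 0, "yaw": 0, "fingers": 0.2}, {"dx": 0, "dy": 0, "dz": 0, "yaw": 0, "fingers": 0.2}]}}

```text
clock: 23.85
position: [0.6409, 0.2009, 0.1915]
tool_rot: [3.141, -0.0, 1.465]
force: [-0.5, 0.0, -0.3]
grip_width: 0.0681
finger_force: 0.0
```

```bash
python3 plan.py .4180 .2373 .18; python3 - <<'E'
from h import *
CT=camT("wrist"); im=grab_frame("wrist"); cv2.imwrite("pics/w10.png",im)
for P in([.6407,.2003,.109],[.6316,.116,.005],[.4180,.2373,.086]): print(pix("wrist",P,CT).round(1))
E
```

```text
t 23.85 pos [0.6409 0.2009 0.1915] rot [ 3.1407e+00 -3.0000e-04  1.4648e+00] w 0.0681 ff 0.0 F [-0.5  0.  -0.3]
move [ 0.126 -2.255  0.113] yaw to 1.464: 0.001 q [-0.16  0.66 -0.37  1.49  0.26  1.04 -0.7 ]
[321.4 239.7]
[321.2 289.4]
[  5.1 211.5]
```

View pics/w10.png

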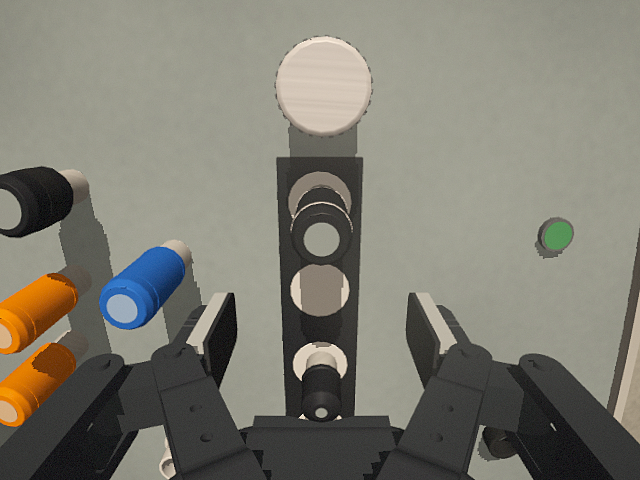

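The tallest is centred on mark_1 (lens (321,240)) and the canister is untouched. Moving above the wide one.

Emit:
{"name": "drive_tool", "arguments": {"targets": [{"dx": 0.01, "dy": -0.15, "dz": 0, "yaw": 0, "fingers": 0.2}, {"dx": 0.01, "dy": -0.25, "dz": 0, "yaw": 0, "fingers": 0.2}, {"dx": 0.02, "dy": -0.3, "dz": 0, "yaw": 0, "fingers": 0.2}, {"dx": 0.02, "dy": -0.3, "dz": 0, "yaw": 0, "fingers": 0.2}, {"dx": 0.02, "dy": -0.3, "dz": 0, "yaw": 0, "fingers": 0.2}, {"dx": 0.02, "dy": -0.3, "dz": 0, "yaw": 0, "fingers": 0.2}, {"dx": 0.01, "dy": -0.3, "dz": 0, "yaw": 0, "fingers": 0.2}, {"dx": 0.01, "dy": -0.2, "dz": 0, "yaw": 0, "fingers": 0.2}, {"dx": 0, "dy": -0.15, "dz": 0, "yaw": 0, "fingers": 0.2}, {"dx": 0, "dy": 0, "dz": 0, "yaw": 0, "fingers": 0.2}, {"dx": 0, "dy": 0, "dz": 0, "yaw": 0, "fingers": 0.2}]}}

```text
clock: 25.0
position: [0.4189, 0.2365, 0.1907]
tool_rot: [3.142, 0.0, 1.465]
force: [0.1, -0.3, -0.0]
grip_width: 0.0683
finger_force: 0.0
```

```bash
cat > lens.py <<'E'
import sys; from h import *
P=list(map(float,sys.argv[1:4])); CT=camT("wrist"); im=grab_frame("wrist")
g=cv2.cvtColor(im,cv2.COLOR_BGR2GRAY); p=pix("wrist",P,CT); print(p)
l=cv2.connectedComponentsWithStats((g>110).astype(np.uint8))
i=l[1][int(p[1]),int(p[0])]; print(l[2][i],l[3][i],at("wrist",l[3][i],P[2],CT).round(4))
E
python3 plan.py .4180 .2373 .042; python3 lens.py .4185 .2378 .086
```

```text
t 25.0 pos [0.4189 0.2365 0.1907] rot [3.1415e+00 1.0000e-04 1.4646e+00] w 0.0683 ff 0.0 F [ 0.1 -0.3 -0. ]
move [ 0.007 -0.009  1.487] yaw to 1.464: 0.0 q [-0.28  0.38 -0.44  1.99  0.22  0.82 -0.96]
[320.89115056 226.50451121]
[ 295  203   45   43 1494] [317.44645248 224.43507363] [0.4164 0.2395 0.086 ]
```

Emit:
{"name": "drive_tool", "arguments": {"targets": [{"dx": 0.02, "dy": -0.018, "dz": 0.1, "yaw": 0, "fingers": 0.2}, {"dx": 0, "dy": 0, "dz": 0.25, "yaw": 0, "fingers": 0.2}, {"dx": 0, "dy": 0, "dz": 0.25, "yaw": 0, "fingers": 0.2}, {"dx": 0, "dy": 0, "dz": 0.2, "yaw": 0, "fingers": 0.2}, {"dx": 0, "dy": 0, "dz": 0.2, "yaw": 0, "fingers": 0.2}, {"dx": 0, "dy": 0, "dz": 0.2, "yaw": 0, "fingers": 0.2}, {"dx": 0, "dy": 0, "dz": 0.15, "yaw": 0, "fingers": 0.2}, {"dx": 0, "dy": 0, "dz": 0.12, "yaw": 0, "fingers": 0.2}, {"dx": 0, "dy": 0, "dz": 0, "yaw": 0, "fingers": 0.3}, {"dx": 0, "dy": 0, "dz": 0, "yaw": 0, "fingers": 0.35}, {"dx": 0, "dy": 0, "dz": 0, "yaw": 0, "fingers": 0.39}, {"dx": 0, "dy": 0, "dz": 0, "yaw": 0, "fingers": 0.43}, {"dx": 0, "dy": 0, "dz": 0, "yaw": 0, "fingers": 0.5}, {"dx": 0, "dy": 0, "dz": 0, "yaw": 0, "fingers": 0.7}, {"dx": 0, "dy": 0, "dz": 0, "yaw": 0, "fingers": 1}, {"dx": 0, "dy": 0, "dz": 0, "yaw": 0, "fingers": 1}, {"dx": 0, "dy": 0, "dz": 0, "yaw": 0, "fingers": 1}], "squeeze": 30}}

```text
clock: 26.75
position: [0.4171, 0.239, 0.0445]
tool_rot: [3.141, -0.001, 1.465]
force: [-2.3, -0.1, 6.8]
grip_width: 0.0472
finger_force: 29.8
```

```bash
python3 plan.py .6316 .1160 .19; python3 lens.py .4175 .2386 .086
```

```text
t 26.75 pos [0.4171 0.239  0.0445] rot [ 3.1407e+00 -7.0000e-04  1.4647e+00] w 0.0472 ff 29.8 F [-2.3 -0.1  6.8]
move [-0.995  2.265 -1.454] yaw to 1.464: 0.0 q [-0.4   0.62 -0.32  2.09  0.4   0.48 -1.13]
[323.72258766 365.35644919]
[ 274  322   95   81 6074] [321.11639776 361.86911426] [0.4168 0.24   0.086 ]
```

Gripped. Lifting and carrying to mark_2.

Emit:
{"name": "drive_tool", "arguments": {"targets": [{"dx": 0, "dy": 0, "dz": -0.1, "yaw": 0, "fingers": 1}, {"dx": 0, "dy": 0, "dz": -0.2, "yaw": 0, "fingers": 1}, {"dx": 0, "dy": 0, "dz": -0.3, "yaw": 0, "fingers": 1}, {"dx": 0, "dy": 0, "dz": -0.3, "yaw": 0, "fingers": 1}, {"dx": 0, "dy": 0, "dz": -0.3, "yaw": 0, "fingers": 1}, {"dx": 0, "dy": 0, "dz": -0.2, "yaw": 0, "fingers": 1}, {"dx": 0, "dy": 0, "dz": -0.1, "yaw": 0, "fingers": 1}, {"dx": -0.08, "dy": 0.15, "dz": 0, "yaw": 0, "fingers": 1}, {"dx": -0.12, "dy": 0.25, "dz": 0, "yaw": 0, "fingers": 1}, {"dx": -0.12, "dy": 0.28, "dz": 0, "yaw": 0, "fingers": 1}, {"dx": -0.12, "dy": 0.28, "dz": 0, "yaw": 0, "fingers": 1}, {"dx": -0.12, "dy": 0.28, "dz": 0, "yaw": 0, "fingers": 1}, {"dx": -0.12, "dy": 0.28, "dz": 0, "yaw": 0, "fingers": 1}, {"dx": -0.12, "dy": 0.28, "dz": 0, "yaw": 0, "fingers": 1}, {"dx": -0.1, "dy": 0.22, "dz": 0, "yaw": 0, "fingers": 1}, {"dx": -0.06, "dy": 0.15, "dz": 0, "yaw": 0, "fingers": 1}, {"dx": -0.03, "dy": 0.08, "dz": 0, "yaw": 0, "fingers": 1}, {"dx": 0, "dy": 0, "dz": 0, "yaw": 0, "fingers": 1}, {"dx": 0, "dy": 0, "dz": 0, "yaw": 0, "fingers": 1}]}}

```text
clock: 28.7
position: [0.6292, 0.1172, 0.1936]
tool_rot: [-3.141, -0.0, 1.466]
force: [-0.5, 0.9, -2.0]
grip_width: 0.0471
finger_force: 32.1
```

```bash
python3 plan.py .6320 .1155 .0495
```

```text
t 28.7 pos [0.6292 0.1172 0.1936] rot [-3.1408e+00 -2.0000e-04  1.4655e+00] w 0.0471 ff 32.1 F [-0.5  0.9 -2. ]
move [-0.015  0.03   1.441] yaw to 1.464: 0.001 q [-0.03  0.61 -0.38  1.58  0.25  1.   -0.59]
```

Emit:
{"name": "drive_tool", "arguments": {"targets": [{"dx": -0.01, "dy": 0.02, "dz": 0.2, "yaw": 0, "fingers": 1}, {"dx": 0, "dy": 0, "dz": 0.25, "yaw": 0, "fingers": 1}, {"dx": 0, "dy": 0, "dz": 0.25, "yaw": 0, "fingers": 1}, {"dx": 0, "dy": 0, "dz": 0.25, "yaw": 0, "fingers": 1}, {"dx": 0, "dy": 0, "dz": 0.2, "yaw": 0, "fingers": 1}, {"dx": 0, "dy": 0, "dz": 0.15, "yaw": 0, "fingers": 1}, {"dx": 0, "dy": 0, "dz": 0.07, "yaw": 0, "fingers": 1}, {"dx": 0, "dy": 0, "dz": 0.04, "yaw": 0, "fingers": 1}, {"dx": 0, "dy": 0, "dz": 0.01, "yaw": 0, "fingers": 1}, {"dx": 0, "dy": 0, "dz": 0, "yaw": 0, "fingers": 1}]}}

```text
clock: 29.7
position: [0.6322, 0.1155, 0.0524]
tool_rot: [3.141, -0.0, 1.465]
force: [-0.0, 0.3, -3.1]
grip_width: 0.0468
finger_force: 32.1
```

Emit:
{"name": "drive_tool", "arguments": {"targets": [{"dx": 0, "dy": 0, "dz": 0.015, "yaw": 0, "fingers": 1}, {"dx": 0, "dy": 0, "dz": 0.015, "yaw": 0, "fingers": 1}, {"dx": 0, "dy": 0, "dz": 0, "yaw": 0, "fingers": 1}]}}

```text
clock: 30.0
position: [0.6323, 0.1154, 0.0496]
tool_rot: [3.141, -0.0, 1.465]
force: [-2.7, -1.4, 7.3]
grip_width: 0.047
finger_force: 33.1
```

It's seated. Releasing, rising and moving clear of the row.

Emit:
{"name": "drive_tool", "arguments": {"targets": [{"dx": 0, "dy": 0, "dz": 0, "yaw": 0, "fingers": 0.42}, {"dx": 0, "dy": 0, "dz": 0, "yaw": 0, "fingers": 0.35}, {"dx": 0, "dy": 0, "dz": 0, "yaw": 0, "fingers": 0.25}, {"dx": 0, "dy": 0, "dz": 0, "yaw": 0, "fingers": 0.2}, {"dx": 0, "dy": 0, "dz": 0, "yaw": 0, "fingers": 0.2}, {"dx": 0, "dy": 0, "dz": -0.1, "yaw": 0, "fingers": 0.2}, {"dx": 0, "dy": 0, "dz": -0.2, "yaw": 0, "fingers": 0.2}, {"dx": 0, "dy": 0, "dz": -0.3, "yaw": 0, "fingers": 0.2}, {"dx": 0, "dy": 0, "dz": -0.3, "yaw": 0, "fingers": 0.2}, {"dx": 0, "dy": 0, "dz": -0.3, "yaw": 0, "fingers": 0.2}, {"dx": 0, "dy": 0, "dz": -0.3, "yaw": 0, "fingers": 0.2}, {"dx": 0, "dy": -0.15, "dz": -0.1, "yaw": 0, "fingers": 0.2}, {"dx": 0, "dy": -0.3, "dz": 0, "yaw": 0, "fingers": 0.2}, {"dx": 0, "dy": -0.3, "dz": 0, "yaw": 0, "fingers": 0.2}, {"dx": 0, "dy": -0.3, "dz": 0, "yaw": 0, "fingers": 0.2}, {"dx": 0, "dy": -0.3, "dz": 0, "yaw": 0, "fingers": 0.2}, {"dx": 0, "dy": -0.2, "dz": 0, "yaw": 0, "fingers": 0.2}, {"dx": 0, "dy": 0, "dz": 0, "yaw": 0, "fingers": 0.2}, {"dx": 0, "dy": 0, "dz": 0, "yaw": 0, "fingers": 0.2}]}}

```text
clock: 31.9
position: [0.4782, 0.1318, 0.2096]
tool_rot: [3.14, -0.0, 1.465]
force: [-0.9, 0.5, -0.4]
grip_width: 0.0685
finger_force: 0.0
```

```bash
python3 - <<'E'
from h import *
a=grab_frame("top"); b=grab_frame("scene")
pa=cv2.resize(a[170:250,150:430],None,fx=2.8,fy=2.8,interpolation=2); pb=b[140:380,200:560]
pb=cv2.resize(pb,(784,int(240*784/360*.68))); cv2.imwrite("pics/end.png",np.vstack([pa[:, :784],pb])[:600])
for m,h in(((.6407,.2003),.109),((.6316,.116),.091),((.6225,.0318),.073),((.6135,-.0526),.055)):
    p=pix("top",[*m,h]); print((p).round(1),((p-[150,170])*2.8).round(0))
print(readout.observe()["clock"])
E
```

```text
[212.7 187. ] [176.  48.]
[259.9 194.3] [308.  68.]
[305.5 201.3] [435.  88.]
[349.6 208.1] [559. 107.]
32.0
```

View pics/end.png

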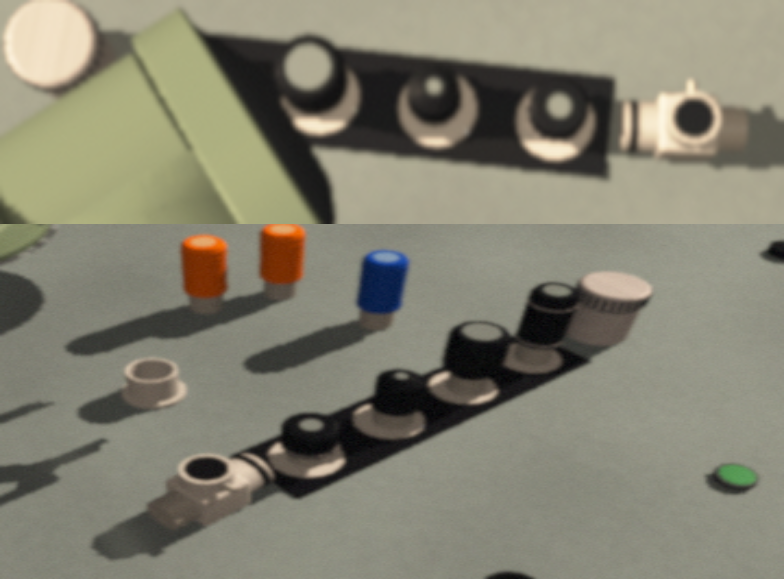

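The scene view shows all four upright in descending height from the canister, with the stand upright and the canister in place. In the top view the lenses at (307,68), (433,88) and (558,107) match the mark-centre predictions. The arm hides the tallest there, but the wrist view already showed it centred.

```bash
python3 -c "
from workcell import workorder
print(workorder.job_done())"
```

```text
the job is handed in; nothing more can be done
None
```

I handed the job in at about 32 s: the four eyepieces stand upright and centred on their marks, tallest beside the canister down to shortest, with the stand still upright and the canister untouched.

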